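# Tilt the long domino rack out of its caddy

## Robot

A 7-joint arm with a two-finger parallel gripper is mounted at the origin on the work surface. World frame = base frame: x ahead of the robot, y to its left, z up, the work surface at z = 0. Lengths are in m, angles in rad, forces in N, time in s.
With the tool pointing down it reaches from about 0.425 to 1.025 m from the base axis. Payload 9.4 kg.
Tool frame: the origin (TCP) lies at the very end of the fingers, on their centre line; the grasp point (between the pads) lies ctrl.hold_point_z behind it (ctrl.hold_point_z is the distance from the TCP to the grasp point, in m); z points along the fingers, y is the line along which they close (so a half turn about z gives the same grasp; the last joint's range is limited). The gripper opens to 85 mm and grips with 20 to 120 N. Pads are 22 mm wide; open, the fingers measure 114 mm over their backs; the gripper's body (76 mm by 85 mm) begins 54 mm behind the grasp point. The pads swing forward as they close: fully open they stand 13 mm farther back than shut.
Start: joints at [-1.403, 0.599, -0.003, 1.599, 0.002, 0.943, -0.08], TCP at [0.176, 0.703, 0.231] pointing down, gripper open.
Joint ranges: [-2.57, 2.57], [-0.35, 1.97], [-1.29, 1.29], [0.11, 2.56], [-1.05, 4.19], [0.11, 1.86], [-2.63, 2.63]. Speed limits (rad/s): [2.22, 2.22, 3.01, 3.01, 3.14, 3.14, 3.14].

## Interface

Orientations are given as a unit quaternion [x, y, z, w].
In Python, from station import ctrl gives the robot as it stands.
- The arm moves only by the tool move_arm, never from a script. Its argument "steps" is a list that holds one entry, the list of rows, each a list of 5 numbers: the shift along the world's x, y, z in cm, then the turn about the world's z in rad, then the finger opening in cm, from 0 to 8.54. In form: [[[tx, ty, tz, turn, claw], ...]]. A call has exactly 8 rows; each row is the pose to reach, as a shift and turn from the pose commanded when the call began; what a row does not reach only later rows make up. A row lasts 1/8 s, in which the tool goes at most 62.5 mm and 10.7 degrees, less where a joint would pass 70% of its speed; a pose out of reach is approached as far as the arm can. A call with a gripper value outside its range is refused whole. The fingers move at their own pace and stop on an object; the grip force is fixed at half the most. Time passes only in rows, so rows that repeat a pose let the fingers close, or fill a call up. It gives the time, the measured TCP pose, the force, the opening and the grip force at its end, in the units of the state.
- ctrl.state(): the state, without advancing time (a new reading comes with each control period).
- ctrl.get_image(name): name is "side" or "top" or "wrist"; returns a dict with "color" (420x560x3 uint8, red, green, blue), "depth" (420x560 float32, m along the optical axis (not along the pixel's ray), 0 where there is no reading), "fx", "fy", "cx", "cy" (pixels), "cam_to_world" (4x4, takes a point from camera to world coordinates); the wrist camera has in their place "tool_from_camera" (4x4, takes a point from camera to tool coordinates, whose origin is the TCP and whose axes are the flange's). Camera axes: x right, y down, z forward; pixel columns grow to the right and rows downward; lengths in m; the calibration is good to about 2 mm. A picture is of the moment at which its call begins: read the wrist's pose just before it.
- ctrl.close_job(): hands the job in; it is judged then, once.
The state is a dict: "time_s": time; "joint_pos": joint angles; "joint_vel": joint speeds; "joint_efforts": joint torques, N m; "tool_pos": TCP position; "tool_rot": TCP orientation; "ft_force": force on the tool from outside, world axes, zero at the start; "wrist_torque": the same for the moment, N m; "finger_gap": finger opening in m; "gripper_force": force on a finger pad.
Only numpy, scipy, OpenCV 4.12 (cv2) and the standard library are available. Lean on these libraries where they do the work, as an engineer would, in place of code of your own. Each camera call takes 0.05 s, during which the arm holds its last target. There are 200 camera calls.

## Task

Take the longer of the two wooden domino racks out of the caddy: it is longer than the caddy's mouth, so it only comes out slantwise, one end first with the other still tucked under an end cover, and must not be forced against the caddy. Finish while still holding it in the gripper, still, level and groove side up, a good 10 cm clear above the top of the caddy. Leave the short rack lying in the caddy and everything else on the table where it is.

Things in the scene. Friction and masses are not known exactly. Their poses are not given: they have to be found in the camera images.
- caddy: dark wooden caddy fixed to the table, 162 (x) x 336 (y) x 82 (z) mm, walls and floor 6 mm; origin: centre of its underside, y along its length, z up. Inside 150 (x) x 324 (y) mm, inner floor 6 mm above the origin. Two racks lie inside lengthwise, in lanes about 32 mm either side of its middle line; which lane holds which varies
- mouth (a point): centre of the caddy's open mouth, level with the top of its end covers, 82 mm above the caddy's origin; axes as the caddy's. The mouth is 190 mm long (y), 150 mm wide (x); the side walls beside it are only 56 mm high. Each end beyond it is roofed by a cover 6 mm thick (underside 76 mm above the caddy's origin), from 95 mm off the middle out to the end wall
- long_rack: the longer pale wooden domino rack, a bar 240 mm long (its y), 18 mm wide (x), 26 mm high (z), with an 8 mm wide and deep groove along its top; 60 to 130 g. Origin: centre of its underside. Starts loose and flat on the caddy's inner floor along its length, up to 30 mm off the middle lengthwise, both ends hidden under the covers
- long_rack_end_a (a point): point on the long rack's underside at its +y end, 120 mm from its origin
- long_rack_end_b (a point): point on the long rack's underside at its -y end, 120 mm from its origin
- short_rack: the shorter rack, like the long one but 120 mm long, 50 g; lies in the caddy's other lane. To be left there. Origin: centre of its underside
- bowl: empty yellow plastic bowl, 150 mm across, 60 mm high, a bystander; origin: centre of its underside
- tumbler: stainless steel tumbler, 74 mm across, 110 mm high, a bystander; origin: centre of its underside
- ashtray: white ceramic ashtray, 110 mm across, 32 mm high, a bystander; origin: centre of its underside
- clip: chrome spring clip about 75 mm long, 20 mm high, lying on its side, a bystander; origin: under its coil
- tile1: white domino tile lying flat, 24 x 48 x 9 mm, a bystander; origin: centre of its underside
- tile2: white domino tile lying flat, 24 x 48 x 9 mm, a bystander; origin: centre of its underside

How it is judged:
By the outcome, as a careful person would: the job done as asked, in the order asked, and still so for the second after the job is handed in, while the arm keeps its last pose, push and grip.
It also fails if it takes over 35 s, if anything falls off the work surface, if the arm or the gripper's body presses on something with over 40 N, if the wrist force passes 120 N, or if a joint passes its speed limit or range.

## Working session

There is one attempt and no reset: what is moved stays moved. The work goes in short steps, Python scripts to look and compute and a tool call to move; the robot and the scene stay as the last step left them, time stands still between calls to the robot, and variables do not carry over. Pictures are saved under pics/ and viewed, at most 10 in all, crops included, and the job is handed in when it is done.

Besides the shell and the picture viewer there is one more tool, called after "Emit:" by a JSON object that holds its "op" and its "data", one argument or row to a line. move_arm: Moves the arm, as the interface text tells. Its arguments: {"type":"object","properties":{"steps":{"type":"array","items":{"type":"array","items":{"type":"array","items":{"type":"number"}}}}},"required":["steps"]}

```bash
mkdir -p pics; python3 - <<'E'
from station import ctrl
import cv2,numpy as np
s=ctrl.state();print({k:np.round(v,3).tolist() for k,v in s.items()},ctrl.hold_point_z)
for n in("top","side"):
    i=ctrl.get_image(n);cv2.imwrite(f"pics/{n}0.png",i["color"][:,:,::-1]);np.savez(f"{n}0.npz",**i)
    print(n,i["fx"],i["fy"],i["cx"],i["cy"],np.round(i["cam_to_world"],3).tolist())
E
```

```text
{'time_s': 0.0, 'joint_pos': [-1.403, 0.6, -0.003, 1.6, 0.002, 0.943, -0.08], 'joint_vel': [-0.001, 0.0, -0.001, 0.001, -0.001, 0.001, 0.0], 'joint_efforts': [-0.0, -77.642, 1.565, -25.802, 0.012, 0.009, 0.0], 'tool_pos': [0.176, 0.703, 0.23], 'tool_rot': [0.122, 0.993, -0.001, -0.0], 'ft_force': [0.045, 0.638, 0.66], 'wrist_torque': [-0.053, -0.026, 0.022], 'gripper_force': 0.0, 'finger_gap': 0.085} 0.0187
top 442.9081975776901 442.9081975776901 278.6762309955562 212.26547520892117 [[0.022, -0.991, 0.133, 0.397], [-1.0, -0.023, -0.011, -0.014], [0.014, -0.132, -0.991, 1.297], [0.0, 0.0, 0.0, 1.0]]
side 422.2825417352486 422.2825417352486 282.0622676284537 219.01360842891575 [[0.7, -0.478, 0.53, -0.113], [-0.714, -0.456, 0.531, -0.675], [-0.012, -0.751, -0.661, 0.891], [0.0, 0.0, 0.0, 1.0]]
```

View pics/top0.png

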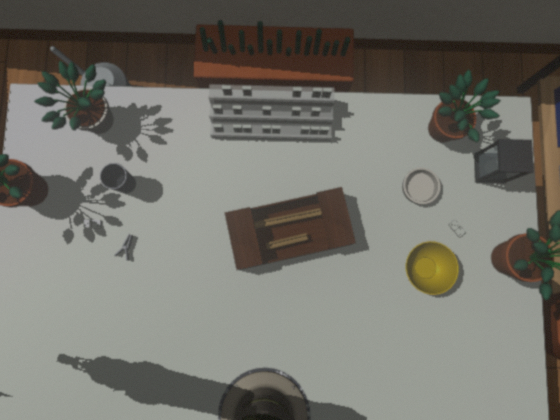

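View pics/side0.png

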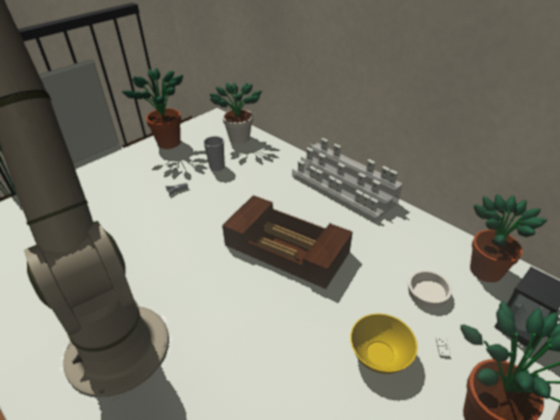

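The top view shows the caddy around (290,228), with its far lane, near (292,217), holding the long rack running under both covers. The short rack is in the near lane (288,241). The bowl is at (432,268), the ashtray at (422,187), the tumbler at (115,177) and the clip at (127,246).

```bash
cat > h.py <<'E'
import numpy as np,cv2
def world(i,T=None):
    T=i["cam_to_world"] if T is None else T
    d=i["depth"];v,u=np.indices(d.shape)
    p=np.stack([(u-i["cx"])/i["fx"]*d,(v-i["cy"])/i["fy"]*d,d],-1)
    return p@T[:3,:3].T+T[:3,3]
E
python3 - <<'E'
from h import *
for n in("top","side"):
    i=np.load(n+"0.npz");P=world(i);d=i["depth"]
    x,y,z=P[...,0],P[...,1],P[...,2]
    roi=(d>0)&(x>.35)&(x<.85)&(abs(y)<.25)
    print(n,"table z",np.median(z[roi&(z<.03)]))
    m=roi&(z>.068)&(z<.1)
    print("cover z",np.median(z[m]),m.sum())
    r=cv2.minAreaRect(P[m][:,:2].astype(np.float32)*1000);print(r)
    nl,l,st,c=cv2.connectedComponentsWithStats(m.astype(np.uint8))
    for k in range(1,nl):
        if st[k,4]>150: print(P[l==k].mean(0).round(4),cv2.minAreaRect(P[l==k][:,:2].astype(np.float32)*1000))
    hsv=cv2.cvtColor(i["color"],cv2.COLOR_RGB2HSV)
    m=roi&(z>.015)&(z<.06)&(hsv[...,0]>12)&(hsv[...,0]<32)&(hsv[...,1]>60)&(hsv[...,2]>70)
    nl,l,st,c=cv2.connectedComponentsWithStats(m.astype(np.uint8))
    for k in range(1,nl):
        if st[k,4]>40: print("rack",P[l==k].mean(0).round(4),st[k],cv2.minAreaRect(P[l==k][:,:2].astype(np.float32)*1000))
E
```

```text
top table z 0.00019871103638235965
cover z 0.0811936713408885 3295
((658.8013305664062, -25.550338745117188), (456.39373779296875, 337.6126708984375), 12.859664916992188)
[ 0.5487 -0.1851  0.0812] ((549.4735107421875, -185.51040649414062), (161.68972778320312, 73.78800964355469), 13.826654434204102)
[0.4858 0.0697 0.0813] ((486.5107116699219, 69.90091705322266), (162.17526245117188, 73.1615219116211), 13.92930793762207)
rack [ 0.5525 -0.0635  0.0276] [255 209  67  18 407] ((551.5982055664062, -54.58428955078125), (20.60331916809082, 193.61053466796875), 13.064483642578125)
rack [ 0.4848 -0.055   0.0276] [268 234  40  15 261] ((485.0532531738281, -55.0494384765625), (18.363319396972656, 112.93404388427734), 14.904112815856934)
side table z 0.00035727393412099406
cover z 0.08130695348522654 2442
((658.1583251953125, -26.512039184570312), (457.9720153808594, 339.610595703125), 13.590120315551758)
[0.4784 0.0624 0.0809] ((485.5010681152344, 66.18565368652344), (166.29026794433594, 76.96417236328125), 14.095935821533203)
[ 0.5412 -0.1932  0.0808] ((549.0640258789062, -188.75892639160156), (167.4217529296875, 74.8379898071289), 13.860790252685547)
rack [ 0.5495 -0.0553  0.0293] [271 225  45  24 272] ((547.1215209960938, -51.30097961425781), (25.147443771362305, 149.93960571289062), 12.897109031677246)
rack [ 0.483  -0.0561  0.0287] [258 238  39  18 254] ((469.4046630859375, -58.70996856689453), (50.175086975097656, 121.80340576171875), 15.110994338989258)
```

Emit:
{"op": "move_arm", "data": {
  "steps": [
    [[2.5, -4.9, 0, -0.135, 5], [5, -9.8, 0, -0.27, 3.2], [7.5, -14.7, 0, -0.405, 3.2], [10, -19.6, 0, -0.54, 3.2], [12.5, -24.5, 0, -0.675, 3.2], [15, -29.4, 0, -0.81, 3.2], [17.5, -34.3, 0, -0.945, 3.2], [20, -39.2, 0, -1.08, 3.2]]
  ]
}}

```text
time_s: 1.1
tool_pos: [0.3762, 0.3097, 0.2313]
tool_rot: [0.617, 0.787, 0.0, 0.0]
ft_force: [0.9, 1.2, 0.0]
finger_gap: 0.0319
gripper_force: 0.0
```

```bash
python3 - <<'E'
from h import *
i=np.load("top0.npz");P=world(i);x,y,z=[P[...,k] for k in range(3)]
m=(i["depth"]>0)&(x>.2)&(x<.78)&(abs(y)<.7)&(z>.005)
nl,l,st,c=cv2.connectedComponentsWithStats(m.astype(np.uint8))
for k in range(1,nl):
    if st[k,4]>15: q=P[l==k];print(st[k],q.mean(0).round(3),"zmax",q[:,2].max().round(3),q.min(0).round(2),q.max(0).round(2))
E
```

```text
[ 41 116  25  14 201] [0.767 0.555 0.189] zmax 0.199 [0.75 0.53 0.17] [0.78 0.59 0.2 ]
[ 69 118  12  13 118] [0.763 0.505 0.19 ] zmax 0.202 [0.74 0.49 0.1 ] [0.78 0.53 0.2 ]
[457 125  10   6  40] [ 0.773 -0.491  0.206] zmax 0.211 [ 0.77 -0.5   0.19] [ 0.78 -0.48  0.21]
[467 129  12  14 131] [ 0.761 -0.528  0.187] zmax 0.198 [ 0.74 -0.54  0.17] [ 0.78 -0.52  0.2 ]
[ 474  139   59   45 2125] [ 0.714 -0.646  0.106] zmax 0.157 [ 0.67 -0.7   0.01] [ 0.77 -0.61  0.16]
[  0 154   9  13  98] [0.646 0.63  0.262] zmax 0.273 [0.63 0.62 0.24] [0.66 0.64 0.27]
[   0  159   48   49 1583] [0.61  0.654 0.128] zmax 0.262 [0.55 0.59 0.01] [0.68 0.7  0.26]
[ 99 163  37  31 751] [0.648 0.431 0.066] zmax 0.115 [0.61 0.39 0.01] [0.68 0.46 0.11]
[402 168  39  36 968] [ 0.657 -0.447  0.016] zmax 0.037 [ 0.6  -0.51  0.01] [ 0.71 -0.39  0.04]
[ 224  187  132   86 5843] [ 0.519 -0.057  0.052] zmax 0.088 [ 0.39 -0.24  0.01] [0.64 0.12 0.09]
[ 491  210   69   90 2541] [ 0.451 -0.659  0.173] zmax 0.28 [ 0.35 -0.7   0.01] [ 0.56 -0.58  0.28]
[ 83 219  18  10 125] [0.524 0.515 0.009] zmax 0.015 [0.51 0.49 0.01] [0.54 0.54 0.01]
[449 220  17  17 120] [ 0.534 -0.552  0.009] zmax 0.015 [ 0.51 -0.58  0.01] [ 0.56 -0.53  0.02]
[112 234  21  27 145] [0.459 0.411 0.016] zmax 0.024 [0.42 0.4  0.01] [0.5  0.45 0.02]
[ 404  241   54   54 1985] [ 0.417 -0.469  0.03 ] zmax 0.065 [ 0.34 -0.53  0.01] [ 0.49 -0.38  0.07]
```

Emit:
{"op": "move_arm", "data": {
  "steps": [
    [[2.6, -5.2, 0, 0, 3.2], [5.2, -10.4, 0, 0, 3.2], [7.8, -15.6, 0, 0, 3.2], [10.4, -20.8, 0, 0, 3.2], [13, -26, -1, 0, 3.2], [15, -30, -3, 0, 3.2], [16.3, -32.1, -5, 0, 3.2], [16.3, -32.1, -5, 0, 3.2]]
  ]
}}

```text
time_s: 2.1
tool_pos: [0.5384, -0.0116, 0.1799]
tool_rot: [0.616, 0.787, -0.001, -0.001]
ft_force: [-0.6, 0.9, 0.0]
finger_gap: 0.0321
gripper_force: 0.0
```

```bash
cat >> h.py <<'E'
from scipy.spatial.transform import Rotation as R
C=np.array([.518,-.058]);a=np.radians(13.86)
A=np.array([[np.cos(a),np.sin(a)],[-np.sin(a),np.cos(a)]]) # world->caddy
def wrist(ctrl,name):
    s=ctrl.state();i=ctrl.get_image("wrist")
    T=np.eye(4);T[:3,:3]=R.from_quat(s["tool_rot"]).as_matrix();T[:3,3]=s["tool_pos"]
    cv2.imwrite(f"pics/{name}.png",i["color"][:,:,::-1]);np.savez(name+".npz",**i)
    P=world(i,T@i["tool_from_camera"]);P[i["depth"]<=0]=np.nan
    q=P.copy();q[...,:2]=(P[...,:2]-C)@A.T
    return s,i,q   # q in caddy frame
def racks(i,q):
    hsv=cv2.cvtColor(i["color"],cv2.COLOR_RGB2HSV)
    m=(q[...,2]>.015)&(q[...,2]<.06)&(hsv[...,0]>12)&(hsv[...,0]<32)&(hsv[...,1]>60)&(hsv[...,2]>70)
    nl,l,st,c=cv2.connectedComponentsWithStats(m.astype(np.uint8))
    for k in range(1,nl):
        if st[k,4]>150:
            p=q[l==k]*1000;print("rack(caddy mm)",st[k],np.percentile(p,[1,50,99],0).round(1).tolist(),cv2.minAreaRect(p[:,:2].astype(np.float32)))
E
python3 - <<'E'
from h import *
from station import ctrl
s,i,q=wrist(ctrl,"w1");print(s["tool_pos"],s["ft_force"]);racks(i,q)
print("tool in caddy",(A@(s["tool_pos"][:2]-C)*1000).round(1))
z=q[...,2];m=(z>.074)&(z<.09)
for sg in(1,-1):
    p=q[m&(sg*q[...,1]>.05)]
    if len(p)>200:print("cover",np.percentile(p*1000,[1,50,99],0).round(1).tolist())
E
```

```text
[ 0.53842262 -0.01157936  0.17989031] [-0.5995567   0.94990875  0.00768703]
rack(caddy mm) [ 269  148   20  198 3377] [[24.3, -132.9, 22.5], [33.8, -8.1, 31.0], [42.7, 87.7, 33.3]] ((33.46463394165039, -25.168655395507812), (229.864013671875, 17.992271423339844), 89.26988220214844)
rack(caddy mm) [ 201  165   28  108 1965] [[-39.5, -32.7, 16.8], [-31.1, 22.3, 30.6], [-20.5, 72.3, 33.4]] ((-30.20287322998047, 17.088027954101562), (18.534170150756836, 112.9653549194336), 1.2260502576828003)
tool in caddy [30.9 40.2]
cover [[-77.8, 95.9, 80.2], [1.3, 133.7, 81.9], [80.3, 166.6, 83.5]]
cover [[-78.2, -151.3, 74.7], [32.1, -102.1, 81.7], [313.3, -94.5, 88.6]]
```

View pics/w1.png

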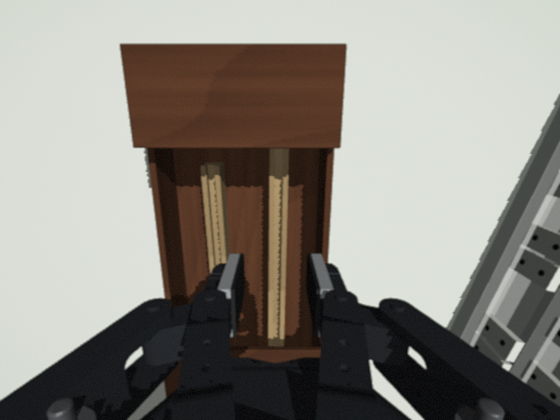

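Looking along the caddy, the +y cover is at rows 45–147. The long rack runs down column 278 and ends at row 346, just under the -y cover edge at row 350. The short rack is at column 215.

Emit:
{"op": "move_arm", "data": {
  "steps": [
    [[0.2, 0.1, -4, 0, 3.2], [0.2, 0.1, -8, 0, 3.2], [0.2, 0.1, -12, 0, 3.2], [0.2, 0.1, -15, 0, 3.2], [0.2, 0.1, -16.4, 0, 3.2], [0.2, 0.1, -16.4, 0, 3.2], [0.2, 0.1, -16.4, 0, 1], [0.2, 0.1, -16.4, 0, 1]]
  ]
}}

```text
time_s: 3.15
tool_pos: [0.5414, -0.0084, 0.0186]
tool_rot: [0.615, 0.789, 0.001, 0.001]
ft_force: [0.2, 0.9, 6.1]
finger_gap: 0.0163
gripper_force: 60.0
```

Emit:
{"op": "move_arm", "data": {
  "steps": [
    [[0, 0, 0.3, 0, 1], [0, 0, 0.6, 0, 1], [0.1, -0.4, 0.6, 0, 1], [0.2, -0.8, 0.6, 0, 1], [0.3, -1.2, 0.6, 0, 1], [0.4, -1.6, 0.6, 0, 1], [0.5, -2, 0.6, 0, 1], [0.5, -2, 0.6, 0, 1]]
  ]
}}

```text
time_s: 4.15
tool_pos: [0.5439, -0.0248, 0.0228]
tool_rot: [0.614, 0.79, 0.0, -0.003]
ft_force: [-3.4, 13.7, 0.2]
finger_gap: 0.0164
gripper_force: 59.2
```

```bash
python3 - <<'E'
from h import *
from station import ctrl
s,i,q=wrist(ctrl,"w2");print(s["tool_pos"],s["ft_force"]);racks(i,q)
print("tool in caddy",(A@(s["tool_pos"][:2]-C)*1000).round(1))
E
```

```text
[ 0.54390576 -0.02476779  0.02280683] [-3.40894715 13.66179354  0.2302108 ]
rack(caddy mm) [ 255  173   43  190 6916] [[24.9, -23.4, 26.9], [33.5, 36.3, 35.3], [42.3, 77.0, 37.8]] ((33.08092498779297, 24.90958595275879), (105.97503662109375, 19.12542152404785), 89.85347747802734)
rack(caddy mm) [ 111  179   68  141 5806] [[-39.8, 5.2, 16.1], [-32.5, 40.6, 30.6], [-21.2, 73.3, 33.2]] ((-30.624364852905273, 38.4483528137207), (19.14118194580078, 71.67900085449219), 1.4018949270248413)
tool in caddy [33.1 26.1]
```

View pics/w2.png

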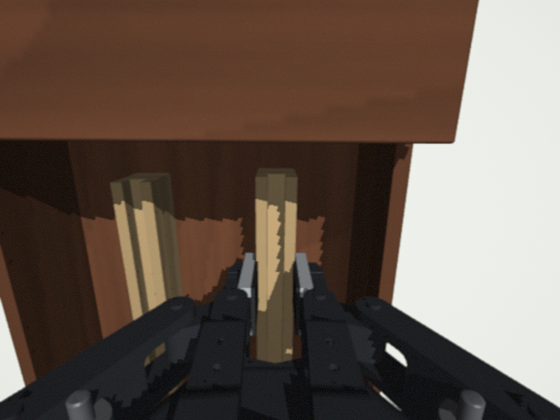

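The wrist view shows the long rack's end a exposed at (277,170), about 77 mm from the middle. End b is against the far wall, so I'll back off a little, release and regrip near end a.

Emit:
{"op": "move_arm", "data": {
  "steps": [
    [[-0.1, 0.5, 0, 0, 1], [-0.1, 0.5, -0.4, 0, 1], [-0.1, 0.5, -0.4, 0, 3.2], [-0.1, 0.5, -0.3, 0, 3.2], [-0.4, 1.6, -0.2, 0, 3.2], [-0.7, 2.9, -0.2, 0, 3.2], [-1, 4.1, -0.2, 0, 3.2], [-1, 4.1, -0.2, 0, 3.2]]
  ]
}}

```text
time_s: 5.2
tool_pos: [0.5354, 0.0142, 0.0212]
tool_rot: [0.614, 0.789, 0.0, -0.0]
ft_force: [0.8, -0.9, 0.2]
finger_gap: 0.032
gripper_force: 0.0
```

```bash
python3 - <<'E'
from h import *
from station import ctrl
s,i,q=wrist(ctrl,"w3");print(s["tool_pos"],s["ft_force"],s["finger_gap"]);racks(i,q)
print("tool in caddy",(A@(s["tool_pos"][:2]-C)*1000).round(1))
E
```

```text
[0.53535599 0.01415926 0.02124452] [ 0.80096706 -0.92287381  0.17900661] 0.0319558523127883
rack(caddy mm) [ 121  277   54   36 1091] [[-40.3, 48.5, 15.9], [-34.5, 57.9, 31.0], [-21.7, 67.6, 33.1]] ((-31.065534591674805, 57.30986022949219), (21.181140899658203, 19.3310489654541), 89.8845443725586)
rack(caddy mm) [ 258  278   37   85 2912] [[26.0, 11.8, 22.9], [34.7, 42.2, 31.2], [43.5, 67.0, 33.1]] ((34.80178451538086, 38.78919219970703), (58.52486038208008, 17.773475646972656), 89.4157485961914)
rack(caddy mm) [157 375  16  27 241] [[-33.9, -17.9, 22.9], [-25.5, -3.8, 31.5], [-21.6, 7.7, 32.8]] ((-27.778156280517578, -5.659198760986328), (30.88581085205078, 6.78541374206543), 59.111629486083984)
tool in caddy [34.1 65.9]
```

View pics/w3.png

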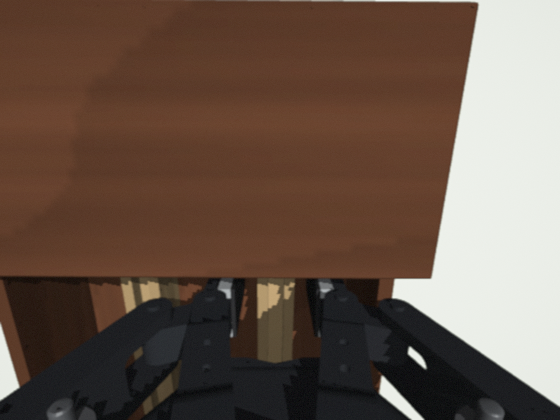

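Emit:
{"op": "move_arm", "data": {
  "steps": [
    [[0, 0, 0, 0, 1], [0, 0, 0, 0, 1], [0, 0, 0, 0, 1], [0, 0, 1, 0, 1], [0, 0, 2, 0, 1], [0, 0, 3, 0, 1], [0, 0, 4, 0, 1], [0, 0, 4.4, 0, 1]]
  ]
}}

```text
time_s: 6.25
tool_pos: [0.536, 0.0125, 0.0662]
tool_rot: [0.615, 0.789, 0.0, 0.0]
ft_force: [-0.7, -0.8, -1.6]
finger_gap: 0.0163
gripper_force: 58.6
```

Emit:
{"op": "move_arm", "data": {
  "steps": [
    [[0, 0, 0.2, 0, 1], [0, 0, 0.4, 0, 1], [0, 0, 0.6, 0, 1], [0, 0, 0.8, 0, 1], [0, 0, 1, 0, 1], [0, 0, 1.2, 0, 1], [0, 0, 1.4, 0, 1], [0, 0, 1.4, 0, 1]]
  ]
}}

```text
time_s: 7.25
tool_pos: [0.5357, 0.0123, 0.0794]
tool_rot: [0.615, 0.788, 0.0, 0.0]
ft_force: [0.9, -0.6, -4.6]
finger_gap: 0.0161
gripper_force: 58.7
```

```bash
python3 - <<'E'
from h import *
from station import ctrl
s=ctrl.state();print(s["wrist_torque"])
i=ctrl.get_image("side");cv2.imwrite("pics/s1.png",cv2.resize(i["color"][170:320,200:380,::-1],None,fx=4,fy=4))
E
```

```text
[0.46796254 0.02514192 0.00582517]
```

View pics/s1.png

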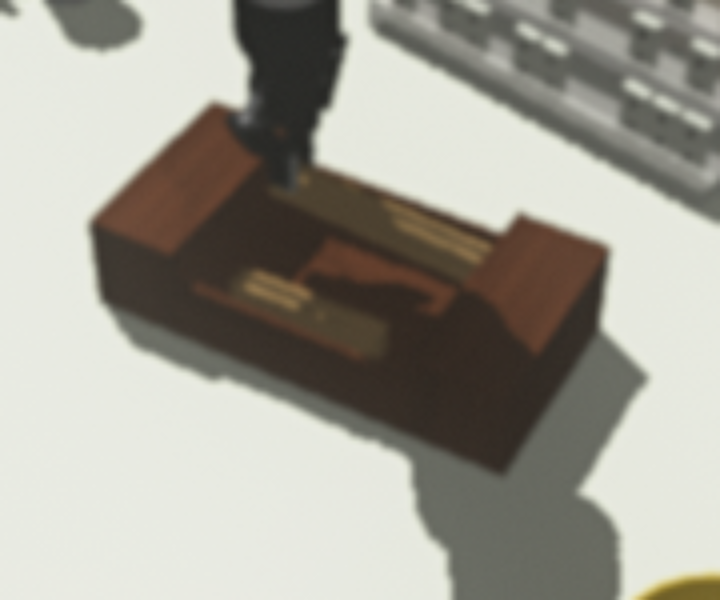

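The side view shows the rack held near end a and rising, with its other end under the far cover. The force is only about 3 N, so the rack is pivoting gently and I'll keep lifting.

Emit:
{"op": "move_arm", "data": {
  "steps": [
    [[0, 0, 0.2, 0, 1], [0, 0, 0.4, 0, 1], [0, 0, 0.6, 0, 1], [0, 0, 0.8, 0, 1], [0, 0, 1, 0, 1], [0, 0, 1.2, 0, 1], [0, 0, 1.4, 0, 1], [0, 0, 1.6, 0, 1]]
  ]
}}

```text
time_s: 8.3
tool_pos: [0.5356, 0.0124, 0.0954]
tool_rot: [0.615, 0.788, -0.0, -0.0]
ft_force: [0.1, 0.7, -2.8]
finger_gap: 0.0159
gripper_force: 58.7
```

```bash
python3 - <<'E'
from h import *
from station import ctrl
s,i,q=wrist(ctrl,"w4");print(s["wrist_torque"],(A@(s["tool_pos"][:2]-C)*1000).round(1))
hsv=cv2.cvtColor(i["color"],cv2.COLOR_RGB2HSV)
m=(q[...,2]>.05)&(q[...,2]<.12)&(hsv[...,0]>12)&(hsv[...,0]<32)&(hsv[...,1]>60)&(hsv[...,2]>70)
p=q[m]*1000;print(len(p),np.percentile(p,[1,50,99],0).round(1).tolist(),np.degrees(np.arctan(np.polyfit(p[:,1],p[:,2],1)[0])))
i=ctrl.get_image("top");q=world(i);q[...,:2]=(q[...,:2]-C)@A.T;p=q*1000
hsv=cv2.cvtColor(i["color"],cv2.COLOR_RGB2HSV)
m=(abs(p[...,0]-33)<7)&(abs(p[...,1])<88)&(hsv[...,0]>12)&(hsv[...,0]<32)&(hsv[...,1]>60)&(hsv[...,2]>60)
t=p[m];print(len(t))
for lo in range(-90,90,15):
    u=t[(t[:,1]>lo)&(t[:,1]<lo+15)]
    if len(u)>3:print(lo+7,np.percentile(u[:,2],80).round(1))
E
```

```text
[ 0.54439188 -0.03384337  0.14379111] [34.  64.1]
4607 [[25.5, -0.7, 82.8], [34.4, 55.5, 97.6], [43.3, 84.6, 108.6]] 4.113392365949879
175
-83 78.2
-68 80.9
-53 82.8
-38 86.7
-23 91.1
-8 90.6
7 89.9
```

Emit:
{"op": "move_arm", "data": {
  "steps": [
    [[0, 0, 0.3, 0, 1], [0, 0, 0.6, 0, 1], [0, 0, 0.9, 0, 1], [0, 0, 1.2, 0, 1], [0, 0, 1.5, 0, 1], [0, 0, 1.8, 0, 1], [0, 0, 2.1, 0, 1], [0, 0, 2.2, 0, 1]]
  ]
}}

```text
time_s: 9.4
tool_pos: [0.5358, 0.0124, 0.1175]
tool_rot: [0.615, 0.789, 0.0, 0.0]
ft_force: [-0.2, -1.1, -2.4]
finger_gap: 0.0158
gripper_force: 58.6
```

```bash
cat >> h.py <<'E'
def prof(ctrl):
    i=ctrl.get_image("top");q=world(i);q[...,:2]=(q[...,:2]-C)@A.T;p=q*1000
    hsv=cv2.cvtColor(i["color"],cv2.COLOR_RGB2HSV)
    m=(abs(p[...,0]-33)<9)&(abs(p[...,1]+10)<120)&(p[...,2]>20)&(hsv[...,0]>12)&(hsv[...,0]<32)&(hsv[...,1]>60)&(hsv[...,2]>60)
    t=p[m];print([(lo+7,np.percentile(t[(t[:,1]>lo)&(t[:,1]<lo+15)][:,2],75).round(1)) for lo in range(-135,150,15) if ((t[:,1]>lo)&(t[:,1]<lo+15)).sum()>3])
    return i
E
python3 - <<'E'
from h import *
from station import ctrl
s=ctrl.state();print(s["wrist_torque"],s["ft_force"])
prof(ctrl)
E
```

```text
[ 0.30916226  0.13959413 -0.10764693] [-0.24809438 -1.11044537 -2.36497706]
[(-98, np.float64(80.5)), (-83, np.float64(80.0)), (-68, np.float64(83.4)), (-53, np.float64(87.7)), (-38, np.float64(93.5)), (-23, np.float64(98.8)), (-8, np.float64(101.3)), (7, np.float64(106.7))]
```

Emit:
{"op": "move_arm", "data": {
  "steps": [
    [[-0.2, 1, -0.2, 0, 1], [-0.5, 2, -0.2, 0, 1], [-0.7, 3, 0, 0, 1], [-1, 4, 0.1, 0, 1], [-1.2, 5, 0.4, 0, 1], [-1.5, 6, 0.7, 0, 1], [-1.7, 7, 1, 0, 1], [-2, 8, 1.3, 0, 1]]
  ]
}}

```text
time_s: 10.45
tool_pos: [0.5156, 0.0931, 0.1305]
tool_rot: [0.615, 0.789, 0.0, 0.0]
ft_force: [-0.2, -0.2, -1.1]
finger_gap: 0.0161
gripper_force: 58.8
```

```bash
python3 - <<'E'
from h import *
from station import ctrl
s=ctrl.state();print(s["wrist_torque"],s["ft_force"],(A@(s["tool_pos"][:2]-C)*1000).round(1))
i=prof(ctrl);cv2.imwrite("pics/t1.png",cv2.resize(i["color"][170:290,210:370,::-1],None,fx=4,fy=4))
E
```

```text
[0.1194041  0.0431505  0.01723377] [-0.20226606 -0.17614348 -1.05784501] [ 33.9 147.2]
[(-68, np.float64(77.0)), (-53, np.float64(78.7)), (-38, np.float64(84.8)), (-23, np.float64(89.8)), (-8, np.float64(92.9)), (7, np.float64(97.7)), (22, np.float64(102.9)), (37, np.float64(106.3)), (52, np.float64(111.1)), (67, np.float64(115.5)), (82, np.float64(120.1)), (97, np.float64(124.6)), (112, np.float64(125.6))]
```

View pics/t1.png

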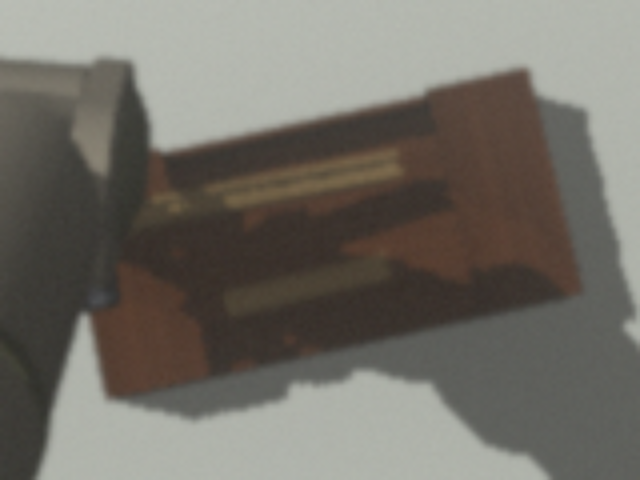

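The top view shows the rack's far end at (400,160), clear of the far cover's edge at column 440. I'll lift it straight up, then carry it to free table on the left to level it and regrip.

Emit:
{"op": "move_arm", "data": {
  "steps": [
    [[0, 0, 2, 0, 1], [0, 0, 5, 0, 1], [0, 0, 8, 0, 1], [0, 0, 10, 0, 1], [1, 4, 10, 0, 1], [2, 8, 10, 0, 1], [3.5, 13, 10, 0, 1], [5, 18, 10, 0, 1]]
  ]
}}

```text
time_s: 11.5
tool_pos: [0.566, 0.2738, 0.2304]
tool_rot: [0.615, 0.788, 0.0, 0.0]
ft_force: [0.4, -0.3, -1.7]
finger_gap: 0.0162
gripper_force: 58.8
```

Emit:
{"op": "move_arm", "data": {
  "steps": [
    [[0.4, 4, 0, 0, 1], [0.4, 7, 0, 0, 1], [0.4, 7, -3, 0, 1], [0.4, 7, -7, 0, 1], [0.4, 7, -10, 0, 1], [0.4, 7, -12, 0, 1], [0.4, 7, -13, 0, 1], [0.4, 7, -14, 0, 1]]
  ]
}}

```text
time_s: 12.5
tool_pos: [0.5703, 0.3426, 0.0905]
tool_rot: [0.615, 0.788, 0.001, 0.0]
ft_force: [-0.3, 0.1, -2.0]
finger_gap: 0.0161
gripper_force: 58.8
```

Emit:
{"op": "move_arm", "data": {
  "steps": [
    [[0, 0, -0.7, 0, 1], [0, 0, -1.4, 0, 1], [0, 0, -2.1, 0, 1], [0, 0, -2.8, 0, 1], [0, 0, -3.5, 0, 1], [0, 0, -4.2, 0, 1], [0, 0, -4.9, 0, 1], [0, 0, -5.6, 0, 1]]
  ]
}}

```text
time_s: 13.5
tool_pos: [0.5697, 0.3423, 0.0338]
tool_rot: [0.615, 0.789, -0.0, 0.0]
ft_force: [0.3, 0.2, 1.8]
finger_gap: 0.0158
gripper_force: 59.9
```

Emit:
{"op": "move_arm", "data": {
  "steps": [
    [[0, 0, -0.6, 0, 1], [0, 0, -1.2, 0, 1], [0, 0, -1.7, 0, 1], [0, 0, -1.7, 0, 1], [0, 0, -1.7, 0, 4], [0, 0, -1.7, 0, 4], [0, 0, 3, 0, 4], [0, 0, 8, 0, 4]]
  ]
}}

```text
time_s: 14.5
tool_pos: [0.5694, 0.3419, 0.1148]
tool_rot: [0.615, 0.788, -0.001, -0.0]
ft_force: [0.7, 0.8, 0.4]
finger_gap: 0.04
gripper_force: 0.0
```

Emit:
{"op": "move_arm", "data": {
  "steps": [
    [[0.8, -3, 2, 0, 4], [1.6, -6, 2, 0, 4], [2.4, -9, 2, 0, 4], [2.5, -10.2, 2, 0, 4], [2.5, -10.2, 2, 0, 4], [2.5, -10.2, 2, 0, 4], [2.5, -10.2, 2, 0, 4], [2.5, -10.2, 2, 0, 4]]
  ]
}}

```text
time_s: 15.5
tool_pos: [0.5944, 0.2413, 0.1341]
tool_rot: [0.614, 0.789, -0.0, -0.0]
ft_force: [0.4, -0.1, 0.4]
finger_gap: 0.0397
gripper_force: 0.0
```

```bash
python3 - <<'E'
from h import *
from station import ctrl
s,i,q=wrist(ctrl,"w5");print(s["tool_pos"])
P=q.copy();P[...,:2]=q[...,:2]@A+C
m=(P[...,2]>.014)&(P[...,2]<.05)&(abs(P[...,0]-.59)<.08)&(abs(P[...,1]-.23)<.16)
j=ctrl.get_image("top");W=world(j)
M=(W[...,2]>.015)&(W[...,2]<.05)&(abs(W[...,0]-.6)<.08)&(abs(W[...,1]-.23)<.16)
for p in (P[m],W[M]):
  if len(p)>20: print(len(p),np.percentile(p[:,2],[5,50,95]).round(4),cv2.minAreaRect(p[:,:2].astype(np.float32)*1000))
E
```

```text
[0.59444473 0.24128223 0.13413888]
5628 [0.0171 0.0251 0.0268] ((596.1583862304688, 239.6562957763672), (18.050485610961914, 239.6595001220703), 14.266660690307617)
389 [0.0162 0.0227 0.0289] ((597.2692260742188, 229.06304931640625), (19.2855167388916, 217.54364013671875), 14.492281913757324)
```

View pics/w5.png

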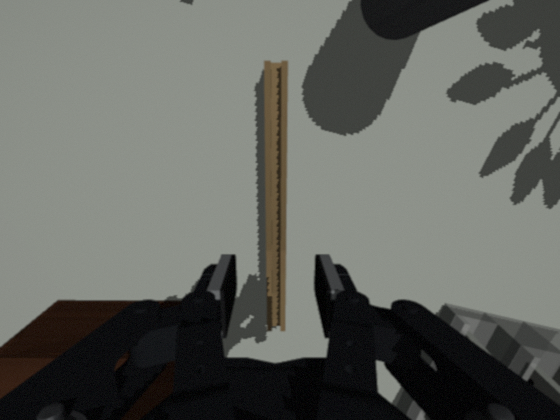

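The wrist view shows the rack lying flat and groove up, from (277,62) to (277,330). It measures 239.7 mm and is centred at (0.596, 0.240).

Emit:
{"op": "move_arm", "data": {
  "steps": [
    [[0.2, -0.2, -4, 0, 4], [0.2, -0.2, -8, 0, 4], [0.2, -0.2, -11, 0, 4], [0.2, -0.2, -12.5, 0, 4], [0.2, -0.2, -12.5, 0, 4], [0.2, -0.2, -12.5, 0, 1], [0.2, -0.2, -12.5, 0, 1], [0.2, -0.2, -12.5, 0, 1]]
  ]
}}

```text
time_s: 16.6
tool_pos: [0.5975, 0.2387, 0.0107]
tool_rot: [0.615, 0.789, 0.001, 0.001]
ft_force: [-0.8, -0.2, 7.3]
finger_gap: 0.0165
gripper_force: 60.5
```

Emit:
{"op": "move_arm", "data": {
  "steps": [
    [[0, 0, 1, 0, 1], [0, 0, 4, 0, 1], [0, 0, 8, 0, 1], [0, 0, 12, 0, 1], [0, 0, 16, 0, 1], [0, 0, 20, 0, 1], [0, 0, 24, 0, 1], [0, 0, 26, 0, 1]]
  ]
}}

```text
time_s: 17.6
tool_pos: [0.597, 0.2383, 0.2724]
tool_rot: [0.615, 0.788, 0.001, 0.001]
ft_force: [-0.7, 0.3, -0.9]
finger_gap: 0.0167
gripper_force: 59.4
```

Emit:
{"op": "move_arm", "data": {
  "steps": [
    [[-1, -4, 0, 0, 1], [-2, -8, 0, 0, 1], [-3, -12, 0, 0, 1], [-4, -16, 0, 0, 1], [-5, -20, 0, 0, 1], [-6, -24, 0, 0, 1], [-7, -28, 0, 0, 1], [-7.5, -29.5, 0, 0, 1]]
  ]
}}

```text
time_s: 18.6
tool_pos: [0.5206, -0.0591, 0.27]
tool_rot: [0.616, 0.787, 0.0, 0.0]
ft_force: [0.2, 0.6, -1.5]
finger_gap: 0.0164
gripper_force: 59.4
```

Emit:
{"op": "move_arm", "data": {
  "steps": [
    [[0, 0, 0, 0, 1], [0, 0, 0, 0, 1], [0, 0, 0, 0, 1], [0, 0, 0, 0, 1], [0, 0, 0, 0, 1], [0, 0, 0, 0, 1], [0, 0, 0, 0, 1], [0, 0, 0, 0, 1]]
  ]
}}

```text
time_s: 19.6
tool_pos: [0.5217, -0.0566, 0.2693]
tool_rot: [0.615, 0.789, -0.0, 0.0]
ft_force: [0.1, -1.3, -1.4]
finger_gap: 0.0166
gripper_force: 59.4
```

```bash
python3 - <<'E'
from h import *
from station import ctrl
s,i,q=wrist(ctrl,"w6");print(s["tool_pos"],s["joint_vel"].__abs__().max() if hasattr(s["joint_vel"],"max") else s["joint_vel"])
hsv=cv2.cvtColor(i["color"],cv2.COLOR_RGB2HSV)
m=(q[...,2]>.24)&(q[...,2]<.32)&(hsv[...,0]>10)&(hsv[...,0]<32)&(hsv[...,1]>60)
p=q[m]*1000;print(len(p),cv2.minAreaRect(p[:,:2].astype(np.float32)),[(lo,np.percentile(p[(p[:,1]>lo)&(p[:,1]<lo+20)][:,2],80).round(1)) for lo in range(-200,300,20) if ((p[:,1]>lo)&(p[:,1]<lo+20)).sum()>10])
j=ctrl.get_image("side");cv2.imwrite("pics/s2.png",j["color"][:,:,::-1])
E
```

```text
[ 0.52169018 -0.05662819  0.26928657] 0.0012813113106605566
15200 ((0.968113899230957, 33.74822998046875), (50.861328125, 169.74468994140625), 9.741917610168457) [(-60, np.float64(279.3)), (-40, np.float64(284.7)), (-20, np.float64(284.9)), (0, np.float64(284.9)), (20, np.float64(284.7)), (40, np.float64(284.7)), (60, np.float64(284.7)), (80, np.float64(284.7)), (100, np.float64(284.7))]
```

View pics/s2.png

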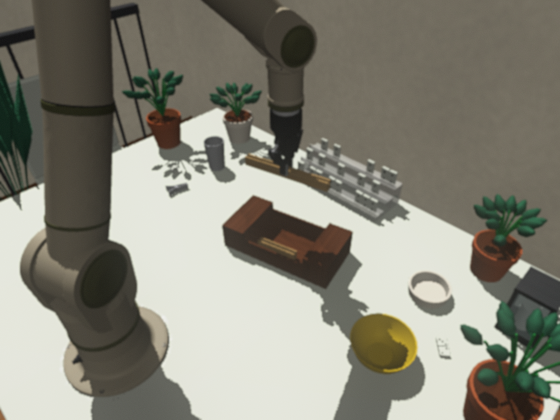

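The side view shows the rack held level above the caddy, from (247,158) to (328,185), with its underside about 17 cm above the caddy's top. The short rack is still inside at (280,247), and the visible bystanders haven't moved.

```bash
python3 -c "
from station import ctrl
print(ctrl.close_job())"
```

```text
the job is handed in; nothing more can be done
None
```

The job is handed in: the long rack came out of the caddy slantwise with light contact on the way (about 14 N when it reached the end wall, about 3 N under the cover), was levelled and regripped on clear table, and is held level, groove up, about 17 cm above the caddy, with the short rack still inside.

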